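# Nest the two fitting radius leaves on an angle bracket

### The job

Check the brass bracket's two rounded corners with the radius leaves. First bring the red-knobbed concave leaf to the round outside corner, flat on the table, and press it home by feel, with a steady push of about 8 newtons held for a moment and never more than 20, so that it bears on both legs at once and does not rock; then do the same with the blue-knobbed convex leaf in the fillet of the inside corner. Leave both nested and let go; do not disturb the yellow-knobbed leaf, which fits neither, or the things around.

Things in the scene. Friction and masses are not known exactly. Their poses are not given: they have to be found in the camera images.
- bracket: Brass angle bracket, screwed flat to the table, 10 mm high. From above it is a V of two straight legs at right angles, each 32 mm wide and about 111 mm long from the corner to its round end; the V opens along the bracket's own +x axis. Origin: on the table, where the legs' outer sides would meet. Corner radii: outside 20 mm, inside 12 mm. Sides ground, lightly oiled.
- left_leg: The leg that runs from the corner along the bracket's +x+y (45 degrees); the same origin and axes as the bracket.
- right_leg: The leg that runs from the corner along the bracket's +x-y (-45 degrees); the same origin and axes as the bracket.
- outer_corner (a point): Point on the table where the outer side faces of the legs would meet if the outside corner were sharp (the bracket's origin). Its axes are the bracket's.
- inner_corner (a point): Point on the table where the inner side faces of the legs would meet if the inside corner were sharp, 45.3 mm along the bracket's +x from outer_corner. Its axes are the bracket's.
- concave_leaf: Loose steel leaf with a red knob, 110 g, 8 mm thick, right-angled: two arms 20 mm wide and 65 mm long over the outside, a concave 20 mm radius in the inside of the angle. It fits the bracket's outside corner. Origin on its underside below the knob's axis; its +x points from the knob into the opening of the angle. When nested, its x axis is along the bracket's +x.
- concave_leaf_grip (a point): On the axis of the red knob, 25 mm above the leaf's underside; axes as the leaf's (they do not turn with the knob). Knob: upright, round, 16 mm in diameter from 13 to 45 mm above the underside, over a 21 mm collar (8 to 11 mm). It swivels on the leaf about its upright axis with slight friction (6 mN m): a held leaf keeps its heading in the air but turns to suit what it is pushed against.
- concave_vertex (a point): Point on the underside of the concave leaf where its two straight inside edges would meet, 14.1 mm along the leaf's +x from the knob's axis. When the leaf is nested this point lies on outer_corner.
- convex_leaf: Loose steel leaf (100 g with its knob), a flat 36 mm square 8 mm thick with a blue knob, one of its corners rounded to a convex 12 mm radius. It fits the bracket's inside corner. Origin on its underside below the knob's axis; its -x points from the knob to the rounded corner. When nested, its x axis is along the bracket's +x.
- convex_leaf_grip (a point): On the axis of the blue knob, 25 mm above the leaf's underside; axes as the leaf's (they do not turn with the knob). Knob: upright, round, 16 mm in diameter from 13 to 45 mm above the underside, over a 21 mm collar (8 to 11 mm). It swivels on the leaf about its upright axis with slight friction (6 mN m): a held leaf keeps its heading in the air but turns to suit what it is pushed against.
- convex_vertex (a point): Point on the underside of the convex leaf where the two edges beside its rounded corner would meet, 28.3 mm along the leaf's -x from the knob's axis. When the leaf is nested this point lies on inner_corner.
- spare_leaf: Loose steel leaf like the convex one (36 mm square, 8 mm thick, 45 mm high) but with a yellow knob and a corner rounded to 22 mm: fits neither corner, to be left alone. Origin on its underside below the knob.
- amber_bottle: Amber bottle, 38 mm in diameter and 82 mm high, bystander. Origin at the centre of its base.
- steel_dish: Shallow steel dish, 66 mm wide and 16 mm high, bystander. Origin at the centre of its base.
- tape_roll: Roll of green tape lying flat, 61 mm wide and 18 mm high, bystander. Origin at the centre of its base.
Mind the look-alikes: they are no part of the job. Leave any green or turquoise look-alike of the concave_leaf alone.

How it is judged:
On the way, in this order (a step that is already met when the one before it is completed fails the run):
1. the concave leaf is pressed home on the outside corner, bearing on both legs with more than 1.5 N each, within 2 mm and 0.05 rad of its seat, for 0.3 s (horizontal distance between concave_vertex and outer_corner below 0.002 m and angle between the x axis of concave_leaf and the x axis of bracket, either way round below 0.05 rad and height (world z) of concave_vertex below 0.003 m and angle between concave_leaf's own z axis and vertical below 0.05 rad and contact force between concave_leaf and left_leg above 1.5 N and contact force between concave_leaf and right_leg above 1.5 N), for 0.3 s.
2. the convex leaf is pressed home in the inside corner, bearing on both legs with more than 1.5 N each, within 2 mm and 0.05 rad of its seat, for 0.3 s (horizontal distance between convex_vertex and inner_corner below 0.002 m and angle between the x axis of convex_leaf and the x axis of bracket, either way round below 0.05 rad and height (world z) of convex_vertex below 0.003 m and angle between convex_leaf's own z axis and vertical below 0.05 rad and contact force between convex_leaf and left_leg above 1.5 N and contact force between convex_leaf and right_leg above 1.5 N), for 0.3 s.
At the end, for the whole second after the job is handed in: Both leaves lie flat on the table (within 3 mm of it, upright within 0.05 rad), let go and at rest, each with its vertex within 2 mm of its corner and its x axis within 0.05 rad of the bracket's (horizontal distance between concave_vertex and outer_corner below 0.002 m and angle between the x axis of each of concave_leaf, convex_leaf and the x axis of bracket, either way round below 0.05 rad and height (world z) of each of concave_vertex, convex_vertex below 0.003 m and angle between each of concave_leaf, convex_leaf's own z axis and vertical below 0.05 rad and horizontal distance between convex_vertex and inner_corner below 0.002 m and linear speed of each of concave_leaf, convex_leaf below 0.01 m/s and contact force between the fingers and concave_leaf below 0.05 N and contact force between the fingers and convex_leaf below 0.05 N); the robot touches nothing.
It fails at once if a leaf is pressed against the bracket with more than 20 N (contact force between any of concave_leaf, convex_leaf and bracket above 20 N).
It fails at once if the fingers or arm push on the bracket with more than 5 N (contact force between any of the fingers, the arm and bracket above 5 N).
It fails at once if the spare leaf or a bystander is moved more than 15 mm (distance of any of spare_leaf, amber_bottle, steel_dish, tape_roll from where it was at the start of the episode above 0.015 m).
It also fails if it takes over 64 s, if anything falls off the work surface, if the arm or the gripper's body presses on something with over 40 N, if the wrist force passes 120 N, or if a joint passes its speed limit or range.

### The arm

A 6-joint arm with a two-finger parallel gripper is mounted at the origin on a cart in front of the work surface, level with it; the furniture and walls round the work are solid. World frame = base frame: x ahead of the robot, y to its left, z up, the work surface at z = 0. Lengths are in m, angles in rad, forces in N, time in s.
With the tool pointing down it reaches from about 0.275 to 0.825 m from the base axis. Payload 4.9 kg.
Tool frame: the origin (TCP) lies midway between the tips of the shut fingers; the grasp point (between the pads) lies 19 mm behind it (bot.grip_depth is the distance from the TCP to the grasp point, in m); y points along the fingers, x is the direction in which the jaws open and shut, and the axes are right-handed (so a half turn about y gives the same grasp; the last joint's range is limited). The gripper opens to 85 mm and grips with 20 to 120 N. Pads are 22 mm wide; open, the fingers measure 114 mm over their backs; the gripper's body (76 mm by 85 mm) begins 54 mm behind the grasp point. The pads swing forward as they close: fully open they stand 13 mm farther back than shut.
Start: joints at [-1.447, 0.326, -0.193, 1.052, 0, 1.437], TCP at [0.14, -0.532, 0.231] pointing down, gripper open.
Joint ranges: [-2.65, 2.65], [-0.97, 1.79], [-1.3, 1.35], [-1.93, 2.1], [-1.47, 1.37], [-3.14, 3.14]. Speed limits (rad/s): [2.57, 2.57, 3.14, 3.14, 3.14, 3.14].

### API

Orientations are given as a unit quaternion [w, x, y, z].
In Python, from cell import bot gives the robot as it stands. Calls block until the motion is done:
- bot.move_pose(position, orientation): joint-space move of the TCP to a pose.
- bot.move_linear(position, speed=0.15, rotation=None, until_force=None): straight line of the TCP; rotation=None keeps the orientation; speed is the mean speed in m/s. With until_force (N) it stops when the force on the tool has changed by that much, and returns True; else False.
- bot.goto_joints(angles): joint-space move.
- bot.set_gripper(opening, grasp_force=None): opening from 0.0 (shut) to 1.0 (fully open); grasp_force is the grip in N (None keeps the last); returns when the fingers have stopped.
- bot.wait(seconds).
- bot.solve_ik(position, orientation): joint angles nearest the present ones, or None.
- bot.camera(name): name is "side" or "top" or "wrist"; returns the picture (400x640x3 uint8, red, green, blue); there is no depth.
- bot.calibration(name): a dict with "mtx" (3x3 intrinsics, pixels), "extrinsics" (4x4, takes a point from world to camera coordinates); the wrist camera has in their place "hand_eye" (4x4, takes a point from camera to tool coordinates, whose origin is the TCP and whose axes are the tool frame's). Camera axes: x right, y down, z forward; pixel columns grow to the right and rows downward; lengths in m; the calibration is good to about 2 mm. The wrist camera is an equidistant fisheye: a pixel r from the principal point sees the ray r / f radians off the axis. A picture is of the moment at which its call begins: read the wrist's pose just before it. calibration takes no time and is no camera call.
A pose or a line that the arm cannot do raises bot.PlanningError and nothing moves.
- bot.close_job(): hands the job in, once; it reports no verdict.
Trained networks look in the newest picture that a camera, given by its name, has taken for a name from the list of things; names that differ only in an ending like _2 or _b are one class to them, and where a whole thing is asked for, a point or a joint stands for the part that bears it (a point fixed in the world has none). Each returns a list of dicts, best first, with "confidence" (0 to 1); they miss things now and then, are a little off and sometimes report something else, mostly with a low value. They report only what shows in the picture. A call takes as long as a camera call. They do not tell look-alikes from the thing itself.
- bot.search_frame(camera, thing): "bbox" ([left, top, width, height] in pixels, round what is visible of it).
Readings, each from a call of its own:
- bot.read_clock(): time.
- bot.read_joint_positions(): joint angles.
- bot.read_joint_vel(): joint speeds.
- bot.read_joint_efforts(): joint torques, N m.
- bot.read_position(): TCP position.
- bot.read_tool_rot(): TCP orientation.
- bot.read_ft_force(): force on the tool from outside, world axes, zero at the start.
- bot.read_moment(): the same for the moment, N m.
- bot.read_gripper_width(): opening from 0.0 (shut) to 1.0 (fully open).
Only numpy, scipy, OpenCV 4.12 (cv2) and the standard library are available. Lean on these libraries where they do the work, as an engineer would, in place of code of your own. Each camera call takes 0.05 s, during which the arm holds its last target. There are 200 camera calls.

## Working session

There is one attempt and no reset: what is moved stays moved. The work goes in short steps, each a Python script; the robot and the scene stay as the last script left them, time stands still between calls to the robot, and variables do not carry over. Pictures are saved under pics/ and viewed, about 8 in all and at most 12, crops included, and the job is handed in when it is done.

```bash
ls; mkdir -p pics; python3 - <<'E'
from cell import bot
import cv2,numpy as np
a=bot.camera("top");b=bot.camera("side")
cv2.imwrite("pics/top.png",a[:,:,::-1]);cv2.imwrite("pics/side.png",b[:,:,::-1])
for t in ["bracket","concave_leaf","convex_leaf","spare_leaf","amber_bottle","steel_dish","tape_roll"]:
    print(t,[(np.round(d["bbox"]).tolist(),round(d["confidence"],2)) for d in bot.search_frame("top",t)][:3])
for c in("top","side"): print(bot.calibration(c))
print(bot.calibration("wrist"),bot.read_clock(),bot.read_tool_rot(),bot.read_position(),bot.grip_depth)
E
```

```text
pics
bracket [([306.0, 171.0, 46.0, 29.0], 0.87), ([331.0, 170.0, 22.0, 27.0], 0.7)]
concave_leaf [([342.0, 236.0, 22.0, 29.0], 0.81), ([385.0, 196.0, 28.0, 18.0], 0.72), ([396.0, 235.0, 17.0, 30.0], 0.54)]
convex_leaf [([229.0, 207.0, 15.0, 16.0], 0.73), ([385.0, 196.0, 34.0, 18.0], 0.19)]
spare_leaf [([230.0, 165.0, 14.0, 13.0], 0.48)]
amber_bottle []
steel_dish [([169.0, 237.0, 23.0, 22.0], 0.75), ([329.0, 171.0, 23.0, 28.0], 0.29)]
tape_roll [([449.0, 238.0, 21.0, 21.0], 0.57)]
{'mtx': array([[497.2264703 ,   0.        , 324.69746505],
       [  0.        , 497.2264703 , 199.45493529],
       [  0.        ,   0.        ,   1.        ]]), 'extrinsics': array([[ 0.00838007, -0.99965353,  0.02495189, -0.01242591],
       [-0.99831708, -0.00979557, -0.05715808,  0.54069019],
       [ 0.05738269, -0.02443091, -0.99805328,  1.43066949],
       [ 0.        ,  0.        ,  0.        ,  1.        ]])}
{'mtx': array([[400.36586174,   0.        , 317.15253715],
       [  0.        , 400.36586174, 195.30416693],
       [  0.        ,   0.        ,   1.        ]]), 'extrinsics': array([[ 0.98207225, -0.18824822, -0.00983392, -0.52947006],
       [-0.12286802, -0.59968219, -0.79074947,  0.11144683],
       [ 0.14295995,  0.77778139, -0.61206092,  1.24240159],
       [ 0.        ,  0.        ,  0.        ,  1.        ]])}
{'mtx': array([[309.70691629,   0.        , 320.33252799],
       [  0.        , 309.70691629, 196.71096179],
       [  0.        ,   0.        ,   1.        ]]), 'hand_eye': array([[ 9.99999946e-01,  1.31022428e-04, -3.00070654e-04,
         9.84969442e-04],
       [ 3.25250946e-04, -2.91982890e-01,  9.56423487e-01,
        -1.42989478e-01],
       [ 3.76974311e-05, -9.56423533e-01, -2.91982917e-01,
         7.48757471e-02],
       [ 0.00000000e+00,  0.00000000e+00,  0.00000000e+00,
         1.00000000e+00]])} 0.45 [ 0.56015247 -0.56009247  0.43159692 -0.43156661] [ 0.14024521 -0.53181366  0.23121556] 0.0187
```

```bash
python3 - <<'E'
import cv2
a=cv2.imread("pics/top.png")[130:290,160:500]
cv2.imwrite("pics/topc.png",cv2.resize(a,None,fx=2.35,fy=2.35,interpolation=cv2.INTER_CUBIC))
E
```

```text
(no output)
```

View pics/topc.png

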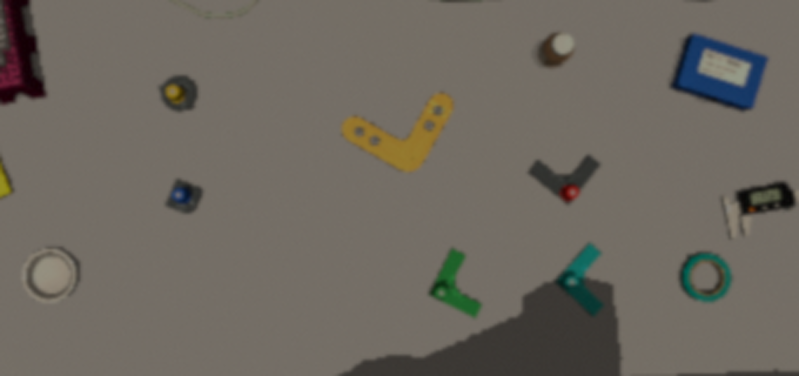

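View pics/side.png

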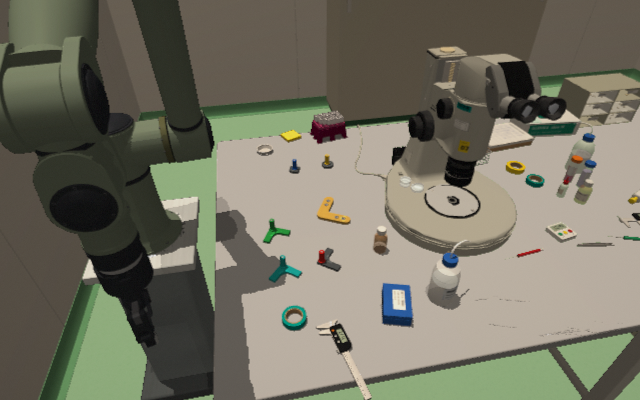

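```bash
cat > h.py <<'E'
from cell import bot
import numpy as np, cv2
from scipy.spatial.transform import Rotation as Rn
def Rt(a):
    c,s=np.cos(a),np.sin(a)
    return np.array([[c,0,-s],[s,0,c],[0,-1,0.]])
def quat(a):
    q=Rn.from_matrix(Rt(a)).as_quat(); return [q[3],q[0],q[1],q[2]]
def yaw():
    w,x,y,z=bot.read_tool_rot(); return np.arctan2(2*(x*y+w*z),1-2*(y*y+z*z))
def toppix(u,v,z,c="top"):
    k=bot.calibration(c);E=k["extrinsics"];d=E[:3,:3].T@np.linalg.solve(k["mtx"],[u,v,1]);o=-E[:3,:3].T@E[:3,3]
    return (o+d*(z-o[2])/d[2])[:2]
def snap(name):
    "wrist picture with its camera pose saved"
    w,x,y,z=bot.read_tool_rot();p=bot.read_position();im=bot.camera("wrist")
    T=np.eye(4);T[:3,:3]=Rn.from_quat([x,y,z,w]).as_matrix();T[:3,3]=p
    T=T@bot.calibration("wrist")["hand_eye"]
    cv2.imwrite(f"pics/{name}.png",im[:,:,::-1]);np.save(f"pics/{name}.npy",T);return im,T
def proj(P,T):
    k=bot.calibration("wrist")["mtx"];q=(np.atleast_2d(P)-T[:3,3])@T[:3,:3]
    r=np.hypot(q[:,0],q[:,1]);t=np.arctan2(r,q[:,2])
    return np.c_[k[0,2]+k[0,0]*t*q[:,0]/r,k[1,2]+k[1,1]*t*q[:,1]/r]
def wpix(u,v,z,T):
    k=bot.calibration("wrist")["mtx"];d=np.array([u-k[0,2],v-k[1,2]])/k[0,0];t=np.hypot(*d)
    q=T[:3,:3]@np.r_[d/t*np.sin(t),np.cos(t)];return (T[:3,3]+q*(z-T[2,3])/q[2])[:2]
def rect(im,T,c,half,z,s=0.0005):
    "orthophoto of plane z round c; column = -y, row = -x (as top camera)"
    n=int(2*half/s);i=(np.arange(n)+.5)*s-half
    Y,X=np.meshgrid(c[1]-i,c[0]-i);P=np.c_[X.ravel(),Y.ravel(),np.full(n*n,z)]
    m=proj(P,T).astype(np.float32).reshape(n,n,2);return cv2.remap(im,m,None,cv2.INTER_CUBIC)
E
python3 - <<'E'
from h import *
B=toppix(334.5,201.5,.005);R=toppix(402.5,211,.04);C=toppix(237,211.7,.04)
print(B,R,C,toppix(235,169,.04))
for n,p in(("B",B),("R",R),("C",C)):
  for a in np.radians(np.arange(-180,180,45)+16):
    j=bot.solve_ik([*p,.02],quat(a)); print(n,round(np.degrees(a)),None if j is None else np.round(j,2))
E
```

```text
[ 0.53567013 -0.03655491] [ 0.50841578 -0.23030693] [0.50206305 0.24219175] [0.62400549 0.2501298 ]
B -164 [-0.21  0.54 -0.48  0.55  0.   -2.06]
B -119 [-0.21  0.54 -0.48  0.55  0.   -2.84]
B -74 [-0.21  0.54 -0.48  0.55  0.    2.66]
B -29 [-0.21  0.54 -0.48  0.55  0.    1.87]
B 16 [-0.21  0.54 -0.48  0.55  0.    1.09]
B 61 [-0.21  0.54 -0.48  0.55  0.    0.3 ]
B 106 [-0.21  0.54 -0.48  0.55  0.   -0.48]
B 151 [-0.21  0.54 -0.48  0.55  0.   -1.27]
R -164 [-0.56  0.57 -0.42  0.58  0.   -2.41]
R -119 [-0.56  0.57 -0.42  0.58  0.    3.09]
R -74 [-0.56  0.57 -0.42  0.58  0.    2.3 ]
R -29 [-0.56  0.57 -0.42  0.58  0.    1.52]
R 16 [-0.56  0.57 -0.42  0.58  0.    0.73]
R 61 [-0.56  0.57 -0.42  0.58  0.   -0.05]
R 106 [-0.56  0.57 -0.42  0.58  0.   -0.84]
R 151 [-0.56  0.57 -0.42  0.58  0.   -1.62]
C -164 [ 0.32  0.57 -0.42  0.58  0.   -1.53]
C -119 [ 0.32  0.57 -0.42  0.58  0.   -2.32]
C -74 [ 0.32  0.57 -0.42  0.58  0.   -3.1 ]
C -29 [ 0.32  0.57 -0.42  0.58  0.    2.39]
C 16 [ 0.32  0.57 -0.42  0.58  0.    1.61]
C 61 [ 0.32  0.57 -0.42  0.58  0.    0.82]
C 106 [ 0.32  0.57 -0.42  0.58  0.    0.04]
C 151 [ 0.32  0.57 -0.42  0.58  0.   -0.75]
```

```bash
python3 - <<'E'
from h import *
a=np.radians(106);z=Rt(a)[:2,2]
for n,p in(("red",[.512,-.229]),("brk",[.575,-.025])):
    q=np.array(p)-.06*z
    bot.move_pose([*q,.12 if n=="red" else .14],quat(a)); im,T=snap(n); print(n,bot.read_clock(),bot.read_position())
    o=rect(im,T,p,.1,.01); cv2.imwrite(f"pics/{n}_o.png",o[:,:,::-1])
r=[cv2.imread(f"pics/{n}_o.png") for n in("red","brk")]
cv2.imwrite("pics/both.png",np.hstack(r))
E
```

```text
red 2.475 [ 0.56948807 -0.21331725  0.12021333]
brk 3.3917 [ 0.63235963 -0.01020958  0.13978242]
```

View pics/both.png

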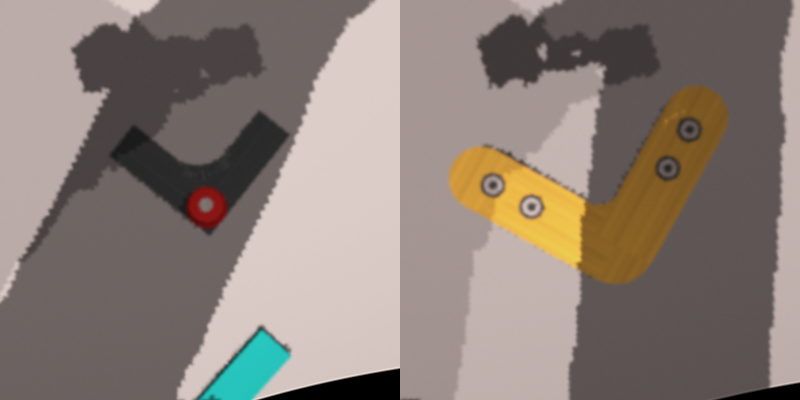

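```bash
cat > fit.py <<'E'
from h import *
from scipy.optimize import minimize
def rp(x,y,n=0): return (x,y)
def leg(L,w,a,rnd):
    # strip whose outer edge is on the axis ray at +-45deg; inner side towards +x
    c=np.array([np.cos(a),np.sin(a)]);n=np.array([-c[1],c[0]])*(-1 if a>0 else 1)
    if not rnd: return np.array([0*c,L*c,L*c+w*n,w*n])
    t=np.linspace(-np.pi/2,np.pi/2,21)[:,None];e=(L-w/2)*c+w/2*n+w/2*(np.cos(t)*c+np.sin(t)*n)
    return np.vstack([[0*c],e,[w*n]])
def arc(vx,r,s): # patch between sharp vertex vx (opening +x if s=1) and its rounding radius r
    t=np.radians(np.linspace(135,225,15));c=vx+s*r*2**.5
    return np.vstack([[[vx,0]],np.c_[c+s*r*np.cos(t),r*np.sin(t)]])
Q=np.pi/4
def tmpl(kind):
    if kind=="bracket": return [leg(.111,.032,Q,1),leg(.111,.032,-Q,1)],[arc(0,.02,1)],[arc(.0453,.012,1)]
    if kind=="concave": # origin knob
        o=-.0141; A=[leg(.065,.02,Q,0)+[o,0],leg(.065,.02,-Q,0)+[o,0]];return A,[],[arc(.0141,.02,1)]
    if kind=="convex":
        d=.0283 if 0 else .036/2**.5; sq=np.array([[-.0283,0],[-.0283+d,d],[-.0283+2*d,0],[-.0283+d,-d]]);return [sq],[arc(-.0283,.012,1)],[]
def draw(kind,p,c,half,s=.0005):
    n=int(2*half/s);m=np.zeros((n,n),np.uint8);co,si=np.cos(p[2]),np.sin(p[2]);R=np.array([[co,-si],[si,co]])
    for polys,v in zip(tmpl(kind),(255,0,255)):
        for P in polys:
            W=P@R.T+p[:2];px=np.c_[(c[1]-W[:,1]+half)/s-.5,(c[0]-W[:,0]+half)/s-.5]
            cv2.fillPoly(m,[np.round(px*64).astype(np.int32)],v,lineType=cv2.LINE_AA if v else 8,shift=6)
    return m
def fit(kind,mask,p0,c,half):
    M=cv2.GaussianBlur(mask,(0,0),2).astype(float)
    f=lambda p:np.mean((cv2.GaussianBlur(draw(kind,[p[0],p[1],p[2]/20],c,half),(0,0),2)-M)**2)
    x0=np.array([p0[0],p0[1],p0[2]*20]);sx=np.array([x0,x0+[.008,0,0],x0+[0,.008,0],x0+[0,0,3]])
    best=None
    for k in range(2):
        r=minimize(f,sx,method="Nelder-Mead",options=dict(initial_simplex=sx,xatol=2e-5,fatol=1e-3));x=r.x
        sx=np.array([x,x+[.003,0,0],x+[0,.003,0],x+[0,0,1]])
    return np.array([x[0],x[1],x[2]/20]),r.fun
def load(n): return cv2.imread(f"pics/{n}.png")[:,:,::-1].copy(),np.load(f"pics/{n}.npy")
def blob(m,at=None):
    m=cv2.morphologyEx(m.astype(np.uint8)*255,cv2.MORPH_OPEN,np.ones((5,5)));k,l,s,ce=cv2.connectedComponentsWithStats(m)
    i=1+np.argmax(s[1:,4]) if at is None else 1+np.argmin(np.hypot(*(ce[1:]-at).T)+1e4*(s[1:,4]<800))
    m=np.where(l==i,255,0).astype(np.uint8);return cv2.morphologyEx(m,cv2.MORPH_CLOSE,np.ones((11,11)))
E
python3 - <<'E'
from fit import *
im,T=load("brk");c=np.array([.575,-.025]);o=rect(im,T,c,.1,.01);h=cv2.cvtColor(o,cv2.COLOR_RGB2HSV)
m=blob((h[:,:,0]>12)&(h[:,:,0]<32)&(h[:,:,1]>140));cn,_=cv2.findContours(m,0,1);m=cv2.drawContours(m,cn,-1,255,-1)
p,e=fit("bracket",m,(.536,-.036,.27),c,.1);print("bracket",p,np.degrees(p[2]),e);np.save("brk_pose.npy",p)
D=draw("bracket",p,c,.1);v1=np.hstack([o[:,:,::-1].copy()]);cv2.drawContours(v1,cv2.findContours(D,0,1)[0],-1,(255,0,0),1)
im,T=load("red");c=np.array([.512,-.229]);o=rect(im,T,c,.1,.008);h=cv2.cvtColor(o,cv2.COLOR_RGB2HSV)
red=(h[:,:,1]>150)&((h[:,:,0]<8)|(h[:,:,0]>172))&(h[:,:,2]>60)
m=blob((o.max(2)<75)|red,(207,180))
p,e=fit("concave",m,(.509,-.231,.17),c,.1);print("concave",p,np.degrees(p[2]),e)
D=draw("concave",p,c,.1);v2=o[:,:,::-1].copy();cv2.drawContours(v2,cv2.findContours(D,0,1)[0],-1,(255,0,0),1)
ot=rect(im,T,c,.1,.045);ht=cv2.cvtColor(ot,cv2.COLOR_RGB2HSV)
k=blob((ht[:,:,1]>150)&((ht[:,:,0]<8)|(ht[:,:,0]>172))&(ht[:,:,2]>60));ys,xs=np.nonzero(k)
print("knob z45",c[0]+.1-ys.mean()*.0005,c[1]+.1-xs.mean()*.0005,np.sqrt(len(xs)*4/np.pi)*.0005)
cv2.imwrite("pics/fit.png",np.hstack([v1,v2]))
E
```

```text
Traceback (most recent call last):
  File "fit.py", line 33, in fit
    r=minimize(f,sx,method="Nelder-Mead",options=dict(initial_simplex=sx,xatol=2e-5,fatol=1e-3));x=r.x
ValueError: 'x0' must only have one dimension.
```

```bash
sed -i 's/minimize(f,sx,/minimize(f,sx[0],/' fit.py; cat > f1.py <<'E'
from fit import *
im,T=load("brk");c=np.array([.575,-.025]);o=rect(im,T,c,.1,.01);h=cv2.cvtColor(o,cv2.COLOR_RGB2HSV)
m=blob((h[:,:,0]>12)&(h[:,:,0]<32)&(h[:,:,1]>140));cn,_=cv2.findContours(m,0,1);m=cv2.drawContours(m,cn,-1,255,-1)
p,e=fit("bracket",m,(.536,-.036,.27),c,.1);print("bracket",p,np.degrees(p[2]),e);np.save("brk_pose.npy",p)
D=draw("bracket",p,c,.1);v1=np.hstack([o[:,:,::-1].copy()]);cv2.drawContours(v1,cv2.findContours(D,0,1)[0],-1,(255,0,0),1)
im,T=load("red");c=np.array([.512,-.229]);o=rect(im,T,c,.1,.008);h=cv2.cvtColor(o,cv2.COLOR_RGB2HSV)
red=(h[:,:,1]>150)&((h[:,:,0]<8)|(h[:,:,0]>172))&(h[:,:,2]>60)
m=blob((o.max(2)<75)|red,(207,180))
p,e=fit("concave",m,(.509,-.231,.17),c,.1);print("concave",p,np.degrees(p[2]),e)
D=draw("concave",p,c,.1);v2=o[:,:,::-1].copy();cv2.drawContours(v2,cv2.findContours(D,0,1)[0],-1,(255,0,0),1)
ot=rect(im,T,c,.1,.045);ht=cv2.cvtColor(ot,cv2.COLOR_RGB2HSV)
k=blob((ht[:,:,1]>150)&((ht[:,:,0]<8)|(ht[:,:,0]>172))&(ht[:,:,2]>60));ys,xs=np.nonzero(k)
print("knob z45",c[0]+.1-ys.mean()*.0005,c[1]+.1-xs.mean()*.0005,np.sqrt(len(xs)*4/np.pi)*.0005)
cv2.imwrite("pics/fit.png",np.hstack([v1,v2]))
E
python3 f1.py
```

```text
bracket [ 0.52554083 -0.04107357  0.27894611] 15.982434572079207 78.53821875
concave [ 0.50824771 -0.23076857  0.08161531] 4.6762130461611875 5244.5594
knob z45 0.5073183213920164 -0.23243807574206754 0.01763487337072664
```

View pics/fit.png

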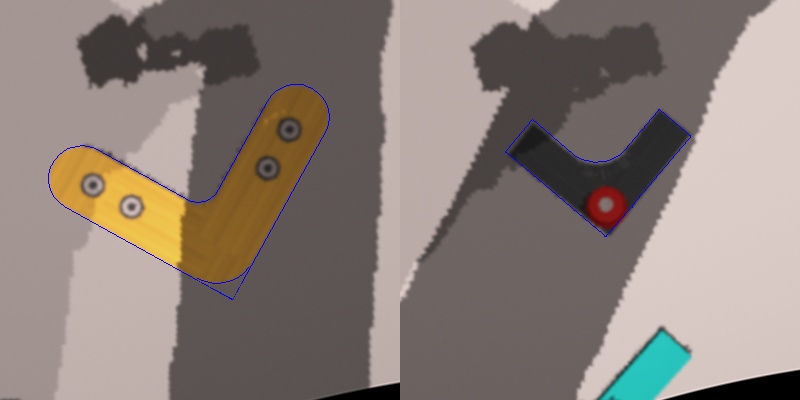

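```bash
python3 - <<'E'
from h import *
b=np.load("brk_pose.npy");a=b[2]+np.pi/2-(.27895-.08162)
k=np.array([.5078,-.2314])
bot.set_gripper(.5,40)
bot.move_pose([*k,.08],quat(a)); 
print("stop",bot.move_linear([*k,.015],.08,until_force=4),bot.read_position(),bot.read_ft_force())
print(bot.set_gripper(0,40),bot.read_gripper_width(),bot.read_position(),bot.read_ft_force())
p=bot.read_position();bot.move_linear([p[0],p[1],.045],.1)
print("air",bot.read_ft_force())
x=np.array([np.cos(b[2]),np.sin(b[2])]);pre=b[:2]-x*(.0141+.025)
bot.move_linear([*pre,.045],.15,rotation=quat(b[2]+np.pi/2))
print(bot.read_position(),np.degrees(yaw()),bot.read_ft_force(),bot.read_gripper_width())
im,T=snap("pre");print(bot.read_clock())
cv2.imwrite("pics/pre_o.png",rect(im,T,b[:2]+[.02,0],.1,.01)[:,:,::-1])
cv2.imwrite("pics/prev.png",np.hstack([cv2.imread("pics/pre_o.png"),cv2.imread("pics/pre.png")[:,120:520]]))
E
```

```text
stop False [ 0.50818847 -0.23158197  0.01535947] [0.09594384 0.27878336 0.58659622]
False 0.16596232296047336 [ 0.50821933 -0.23165945  0.01566127] [-1.06878387  1.10285129  4.34111685]
air [-0.93097171 -0.22329825 -1.53952366]
[ 0.48829145 -0.05246563  0.04507012] 105.93466926717173 [-0.20119606  0.11720173 -0.94490093] 0.1650639486494131
8.0833
```

View pics/prev.png

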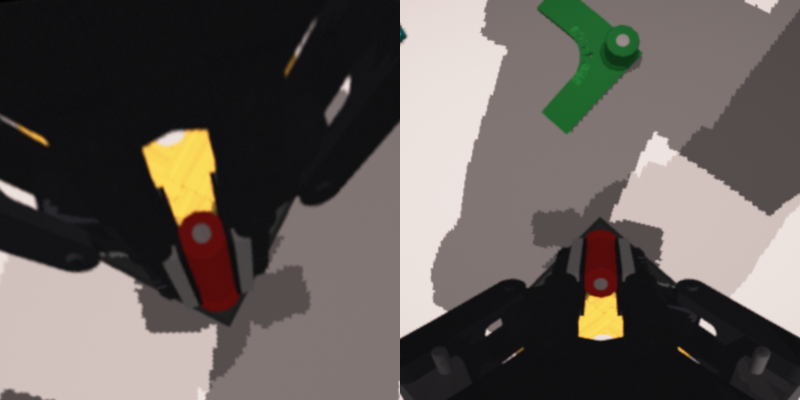

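```bash
cat > push.py <<'E'
from h import *
def avg(n=6):
    f=[]
    for _ in range(n): f.append(bot.read_ft_force()); bot.wait(.02)
    return np.mean(f,0)
def press(x,zc,maxadv,target=8.,f0=None):
    "advance along unit x (xy) from here in small steps, easing sideways, till the reaction is target; hold"
    n=np.array([-x[1],x[0]]);cmd=np.array(bot.read_position());cmd[2]=zc;st=cmd[:2].copy()
    f0=avg() if f0 is None else f0
    hit=bot.move_linear([*(cmd[:2]+x*maxadv),zc],.012,until_force=3.0)
    cmd[:2]=np.array(bot.read_position())[:2];print("contact",hit,"adv mm",(cmd[:2]-st)@x*1e3,"f",avg()-f0,bot.read_clock())
    if not hit: return
    good=0;lat=0
    for i in range(40):
        f=avg(4)-f0;fx,fn=-f[:2]@x,f[:2]@n
        p=np.array(bot.read_position())
        print(i,"push %.1f lat %.1f z %.1f"%(fx,fn,f[2]),"adv %.2f lat %.2f"%((p[:2]-st)@x*1e3,(p[:2]-st)@n*1e3),"%.2f"%bot.read_clock())
        if fx>target-1.5 and abs(fn)<2.5: good+=1
        else: good=0
        if good>=5: break
        dx=np.clip((target-fx)*.00005,-.0004,.0003); dn=np.clip(fn*.00005,-.0003,.0003) if abs(fn)>1 else 0
        if good and abs(fx-target)<1.5: dx=0
        cmd[:2]+=x*dx+n*dn; bot.move_linear(cmd,.01)
    return f0
E
python3 - <<'E'
from push import *
b=np.load("brk_pose.npy");x=np.array([np.cos(b[2]),np.sin(b[2])])
f0=avg(10);p=bot.read_position();print("air",f0)
print(bot.move_linear([p[0],p[1],.0157],.03,until_force=2),bot.read_position(),avg()-f0)
f0=avg();press(x,bot.read_position()[2],.035)
print(bot.read_position(),bot.read_clock())
E
```

```text
air [-0.00144884  0.00763876 -1.24979527]
True [ 0.48768162 -0.05233784  0.01565353] [-0.10032429 -0.04083179  6.9152924 ]
contact True adv mm -0.019710928124004195 f [ 0.14103708  0.00303541 -1.39809086] 10.1
0 push 0.2 lat 0.2 z -0.8 adv -0.00 lat 0.01 10.17
1 push 0.5 lat -0.1 z -2.5 adv 0.18 lat -0.02 10.48
2 push 2.0 lat -0.6 z -0.7 adv 0.20 lat -0.01 10.80
3 push 2.9 lat -0.4 z -0.7 adv 0.21 lat 0.01 11.12
4 push 3.5 lat -0.4 z 0.2 adv 0.22 lat -0.00 11.43
5 push 3.2 lat -0.9 z 0.9 adv 0.34 lat 0.00 11.75
6 push 3.7 lat -0.7 z 0.6 adv 0.55 lat 0.04 12.07
7 push 3.8 lat -0.1 z 1.0 adv 0.75 lat 0.04 12.38
8 push 3.6 lat -0.5 z 1.0 adv 0.95 lat 0.06 12.70
9 push 3.9 lat -0.3 z 1.0 adv 1.17 lat 0.06 13.02
10 push 3.3 lat -0.3 z 0.8 adv 1.35 lat 0.07 13.33
11 push 4.0 lat -0.3 z 1.3 adv 1.60 lat 0.09 13.65
12 push 4.3 lat -0.3 z 1.4 adv 1.61 lat 0.07 13.97
13 push 3.8 lat -0.1 z 0.5 adv 1.97 lat 0.11 14.28
14 push 4.0 lat 0.1 z 1.1 adv 2.15 lat 0.13 14.60
15 push 3.4 lat -0.2 z 0.6 adv 2.33 lat 0.11 14.92
16 push 3.7 lat -0.1 z 1.0 adv 2.64 lat 0.11 15.23
17 push 3.5 lat -0.3 z 0.6 
[... 485 characters left out ...]
push 3.9 lat 0.1 z 1.3 adv 4.93 lat 0.13 18.72
28 push 4.5 lat -0.0 z 1.8 adv 4.90 lat 0.17 19.03
29 push 3.2 lat -0.5 z 0.9 adv 5.26 lat 0.15 19.35
30 push 3.6 lat -0.1 z 0.9 adv 5.52 lat 0.15 19.67
31 push 3.7 lat -0.4 z 1.1 adv 5.73 lat 0.14 19.98
32 push 2.9 lat -0.3 z 0.6 adv 5.92 lat 0.14 20.30
33 push 3.7 lat 0.2 z 1.3 adv 6.25 lat 0.13 20.62
34 push 4.5 lat 0.0 z 1.4 adv 6.24 lat 0.13 20.93
35 push 3.3 lat -0.2 z 0.9 adv 6.64 lat 0.15 21.25
36 push 3.5 lat -0.4 z 1.0 adv 6.83 lat 0.16 21.57
37 push 4.1 lat 0.4 z 0.8 adv 7.07 lat 0.14 21.88
38 push 4.4 lat -0.4 z 1.2 adv 7.05 lat 0.17 22.20
39 push 3.3 lat 0.2 z 0.8 adv 7.45 lat 0.18 22.52
[ 0.49498611 -0.05006992  0.01562555] 22.7667
```

```bash
sed -i 's/(target-fx)\*.00005/(target-fx)*.0001/; s/avg(4)-f0/avg(3)-f0/; s/until_force=3.0/until_force=4.0/; s/range(40)/range(14)/; s/good>=5/good>=4/' push.py
python3 - <<'E'
from push import *
b=np.load("brk_pose.npy");x=np.array([np.cos(b[2]),np.sin(b[2])])
p=np.array(bot.read_position())
for z in(.0162,.0166,.017):
    bot.move_linear([p[0],p[1],z],.02);f=avg(5);print(z,f)
    if f[2]<-.4: break
q=b[:2]-x*(.0141+.004)
print(bot.move_linear([*q,z],.04,until_force=5),bot.read_position(),bot.read_clock())
bot.wait(.2);f0=avg(5);print("f0",f0);f0=np.array([0,0,-1.2])
press(x,z,.012,f0=f0)
print(bot.read_position(),bot.read_clock(), b)
E
```

```text
0.0162 [-0.35722573  0.7559807  -0.45290203]
False [ 0.50833915 -0.04594925  0.01606845] 23.5917
f0 [-7.98762581e-04  4.28541332e-02 -1.18981603e+00]
contact True adv mm 4.0987684238081386 f [ 0.33438044 -0.40154668  4.07333433] 24.5333
0 push 0.1 lat -0.4 z 4.3 adv 4.07 lat 0.24 24.58
1 push 0.1 lat 0.2 z 0.8 adv 4.22 lat 0.38 24.93
2 push 0.4 lat -0.3 z 1.1 adv 4.34 lat 0.44 25.23
3 push 2.8 lat 0.2 z 1.9 adv 4.44 lat 0.48 25.53
4 push 4.3 lat 0.6 z 3.4 adv 4.48 lat 0.49 25.83
5 push 6.0 lat 1.0 z 3.8 adv 4.52 lat 0.49 26.13
6 push 6.6 lat 1.2 z 4.7 adv 4.54 lat 0.51 26.43
7 push 6.7 lat 0.6 z 4.7 adv 4.51 lat 0.54 26.73
8 push 6.7 lat 0.4 z 4.2 adv 4.57 lat 0.48 27.03
9 push 6.6 lat 0.3 z 4.2 adv 4.54 lat 0.51 27.33
[ 0.51220716 -0.04433304  0.01600835] 27.3333 [ 0.52554083 -0.04107357  0.27894611]
```

```bash
python3 - <<'E'
from push import *
b=np.load("brk_pose.npy");x=np.array([np.cos(b[2]),np.sin(b[2])]);n=np.array([-x[1],x[0]])
f0=np.array([0,0,-1.2]);p=np.array(bot.read_position());p[2]=.0162;c=p.copy();c[:2]+=x*.0005
for i in range(6):
    c[:2]+=x*.0003;bot.move_linear(c,.02);f=avg(3)-f0;print("%.1f %.1f %.1f"%(-f[:2]@x,f[:2]@n,f[2]))
    if -f[:2]@x>9: break
bot.wait(.6);f=avg(3)-f0;print("held %.1f %.1f %.1f"%(-f[:2]@x,f[:2]@n,f[2]),bot.read_position())
bot.set_gripper(.45);q=bot.read_position();print(q,avg(3));bot.move_linear([q[0],q[1],.09],.12)
# bring camera over the bracket, then to the blue leaf
z=Rt(b[2]+np.pi/2)[:2,2];v=b[:2]-.06*z
bot.move_pose([*v,.12],quat(b[2]+np.pi/2));im,T=snap("nest");c=b[:2]+x*.02;o1=rect(im,T,c,.1,.008)
k=np.array([.502,.242]);v=k-.06*z;bot.move_pose([*v,.12],quat(b[2]+np.pi/2));im,T=snap("blue");o2=rect(im,T,k,.1,.008)
print(bot.read_clock(),c);cv2.imwrite("pics/v3.png",np.hstack([o1,o2])[:,:,::-1])
E
```

```text
5.1 -0.2 3.3
6.2 -0.2 4.1
6.9 -0.1 4.8
8.2 -0.1 5.1
7.9 0.2 5.9
9.2 0.1 6.1
held 9.2 -0.2 6.2 [ 0.51223641 -0.04424328  0.01593474]
[ 0.51556437 -0.04372432  0.0164826 ] [ 0.51727836  0.00784948 -0.31255897]
32.5667 [ 0.54476776 -0.03556672]
```

View pics/v3.png

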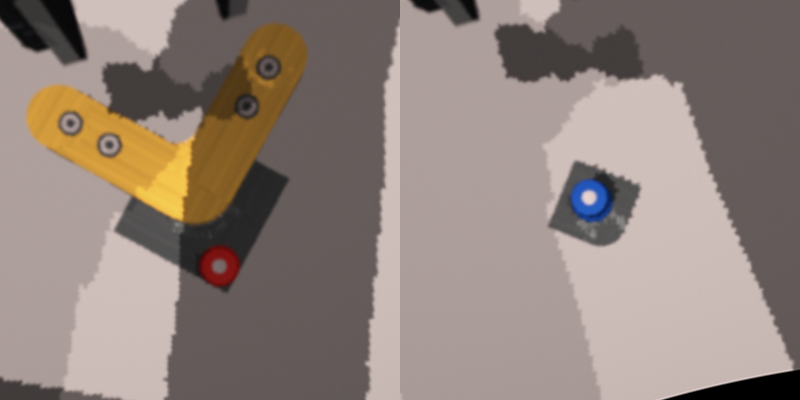

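```bash
python3 - <<'E'
from fit import *
b=np.load("brk_pose.npy")
def knob(im,T,c,lo,hi):
    h=cv2.cvtColor(rect(im,T,c,.1,.045),cv2.COLOR_RGB2HSV);m=(h[:,:,1]>140)&(h[:,:,2]>60)&((h[:,:,0]>=lo)|(h[:,:,0]<8) if lo>150 else (h[:,:,0]>lo)&(h[:,:,0]<hi))
    ys,xs=np.nonzero(blob(m));return c[0]+.1-ys.mean()*.0005,c[1]+.1-xs.mean()*.0005
im,T=load("nest");c=np.array([.54476776,-.03556672]);print("red knob",knob(im,T,c,172,0),"seat",b[:2]-.0141*np.array([np.cos(b[2]),np.sin(b[2])]))
o=rect(im,T,c,.1,.008);
im,T=load("blue");c=np.array([.502,.242]);o=rect(im,T,c,.1,.008);h=cv2.cvtColor(o,cv2.COLOR_RGB2HSV)
m=blob((o.max(2)<130)|((h[:,:,0]>100)&(h[:,:,0]<130)&(h[:,:,1]>140)),(196,203))
p,e=fit("convex",m,(.5025,.2445,.42),c,.1);print("convex",p,np.degrees(p[2]),e,(m>0).sum()*.25,knob(im,T,c,100,130))
D=draw("convex",p,c,.1);v=o[:,:,::-1].copy();cv2.drawContours(v,cv2.findContours(D,0,1)[0],-1,(0,0,255),1)
cv2.imwrite("pics/v4.png",cv2.resize(np.hstack([v[120:280,110:290],cv2.cvtColor(m,8)[120:280,110:290]]),None,fx=2,fy=2))
E
```

```text
red knob (np.float64(0.5123006067153285), np.float64(-0.045221568800834194)) seat [ 0.51198585 -0.0449559 ]
convex [0.50135109 0.24554172 0.42098818] 24.120846179252595 62.67451875 1198.5 (np.float64(0.5000406779661016), np.float64(0.24493785310734462))
```

View pics/v4.png

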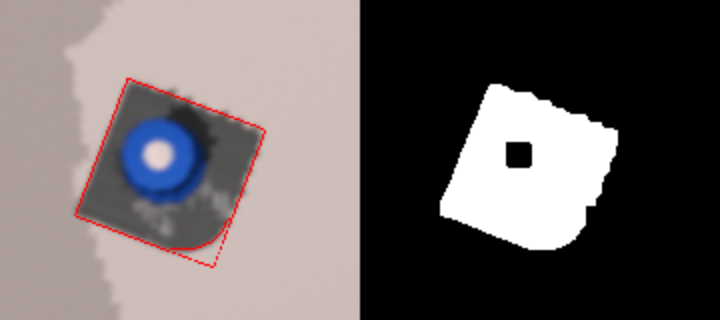

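```bash
python3 - <<'E'
from push import *
b=np.load("brk_pose.npy");b[:2]+=[.0002,.0004];x=np.array([np.cos(b[2]),np.sin(b[2])]);k=np.array([.5007,.2452])
bot.set_gripper(.5,40);bot.move_pose([*k,.08],quat(.42099+np.pi/2))
print("stop",bot.move_linear([*k,.0157],.08,until_force=4))
bot.set_gripper(0,40);p=bot.read_position();print(bot.read_gripper_width(),p,bot.read_ft_force())
bot.move_linear([p[0],p[1],.05],.15)
seat=b[:2]+x*.0736;pre=seat+x*.018
bot.move_linear([*pre,.05],.15,rotation=quat(b[2]+np.pi/2));bot.wait(.2)
f0=avg(5);print("air",f0,bot.read_clock())
im,T=snap("pre2")
bot.move_linear([*pre,.022],.08);bot.move_linear([*pre,.0168],.02);bot.wait(.1);print(avg(4),bot.read_position())
print(bot.move_linear([*(seat+x*.004),.0168],.04,until_force=5),bot.read_position(),avg(4)-f0,bot.read_clock())
np.save("f0.npy",f0);cv2.imwrite("pics/pre2v.png",im[:,120:520,::-1])
im,T=snap("pre3");cv2.imwrite("pics/p23.png",np.hstack([cv2.imread("pics/pre2v.png"),im[:,120:520,::-1]]))
E
```

```text
stop False
0.16637840341649396 [0.50120467 0.24538528 0.01639654] [-0.87377663  0.34885573  4.15102924]
air [-0.00806352 -0.00698039 -1.16335431] 37.1917
[ 0.20947899  0.67349253 -0.63094255] [ 0.61391346 -0.01547589  0.01696189]
False [ 0.60018233 -0.0194068   0.01690501] [0.04452973 0.08114043 0.29227651] 38.8833
```

View pics/p23.png

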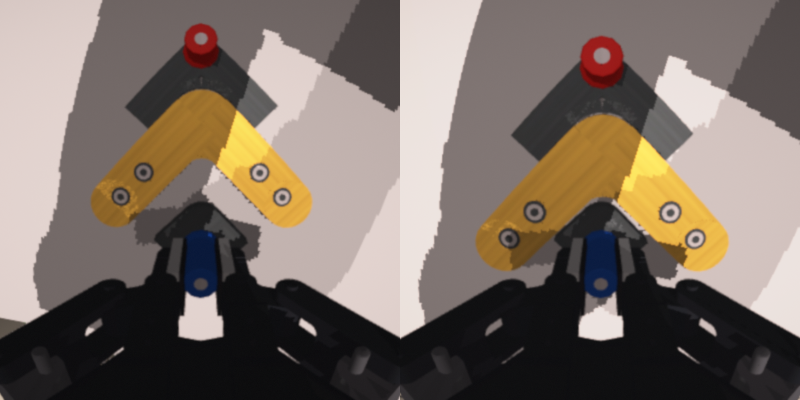

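```bash
python3 - <<'E'
from push import *
b=np.load("brk_pose.npy");x=-np.array([np.cos(b[2]),np.sin(b[2])]);f0=np.load("f0.npy")
press(x,.0168,.010,target=9.,f0=f0)
bot.wait(.5);n=np.array([-x[1],x[0]]);f=avg(4)-f0
print("held %.1f %.1f %.1f"%(-f[:2]@x,f[:2]@n,f[2]),bot.read_position(),bot.read_clock(),"seat",b[:2]-x*.0736)
E
```

```text
contact True adv mm 4.937047513702257 f [1.44898729 0.73806755 1.77790944] 39.575
0 push 1.4 lat -0.6 z 2.9 adv 4.91 lat -0.82 39.62
1 push 2.5 lat -0.4 z 1.2 adv 4.97 lat -0.81 39.92
2 push 4.0 lat -0.4 z -0.6 adv 5.11 lat -0.82 40.23
3 push 5.1 lat -1.0 z -1.6 adv 5.19 lat -0.80 40.52
4 push 5.6 lat -0.6 z -1.9 adv 5.23 lat -0.79 40.83
5 push 6.2 lat -0.5 z -1.9 adv 5.30 lat -0.79 41.12
6 push 6.3 lat -0.8 z -2.0 adv 5.32 lat -0.80 41.42
7 push 7.4 lat -0.7 z -2.1 adv 5.36 lat -0.78 41.73
8 push 6.7 lat -0.7 z -2.4 adv 5.37 lat -0.77 42.02
9 push 7.5 lat -1.1 z -2.8 adv 5.38 lat -0.76 42.33
10 push 7.8 lat -0.9 z -2.5 adv 5.43 lat -0.78 42.62
11 push 8.1 lat -1.1 z -2.9 adv 5.42 lat -0.78 42.92
12 push 7.6 lat -0.4 z -2.6 adv 5.39 lat -0.78 43.23
held 7.1 -0.7 -2.4 [ 0.59522579 -0.02008361  0.01715393] 43.7917 seat [ 0.59629591 -0.02080835]
```

```bash
python3 - <<'E'
from push import *
b=np.load("brk_pose.npy");x=-np.array([np.cos(b[2]),np.sin(b[2])]);n=np.array([-x[1],x[0]]);f0=np.load("f0.npy")
c=np.array(bot.read_position());c[:2]+=x*.0008;c[2]=.0168
def rep(t):
    f=avg(3)-f0;print(t,"%.1f %.1f %.1f"%(-f[:2]@x,f[:2]@n,f[2]),np.round(bot.read_position(),5));return -f[:2]@x,f[2]
rep("a")
for i in range(5):
    c[2]-=.0003;bot.move_linear(c,.02);q=rep("down")
    if q[1]>3: break
for i in range(8):
    if q[0]>8.5: break
    c[:2]+=x*.0003;bot.move_linear(c,.02);q=rep("in")
bot.wait(.7);rep("held")
bot.set_gripper(.3);q=bot.read_position();print(q,avg(3));bot.move_linear([q[0],q[1],.09],.12)
z=Rt(b[2]+np.pi/2)[:2,2];m=b[:2]-x*.03;v=m-.06*z
bot.move_pose([*v,.12],quat(b[2]+np.pi/2));im,T=snap("fin");cv2.imwrite("pics/fin_o.png",cv2.resize(rect(im,T,m,.07,.008)[:,:,::-1],None,fx=2,fy=2))
print(bot.read_clock(),m)
E
```

```text
a 7.3 -0.2 -2.9 [ 0.59519 -0.02007  0.01713]
down 5.5 -1.1 -0.1 [ 0.59541 -0.02003  0.0168 ]
down 5.6 -1.1 0.7 [ 0.59544 -0.02001  0.01668]
down 5.4 -0.9 2.3 [ 0.59545 -0.02     0.01655]
down 5.7 -2.2 4.8 [ 0.59553 -0.02     0.0165 ]
in 5.6 -1.7 4.4 [ 0.59552 -0.02001  0.01654]
in 6.5 -1.5 3.2 [ 0.59547 -0.02002  0.01654]
in 6.6 -2.1 3.0 [ 0.59542 -0.02003  0.01656]
in 7.3 -2.1 3.1 [ 0.59537 -0.02007  0.0166 ]
in 7.8 -2.0 2.9 [ 0.59533 -0.02004  0.01664]
in 8.7 -2.1 2.2 [ 0.59531 -0.02008  0.01668]
held 8.5 -2.4 2.4 [ 0.59531 -0.0201   0.01669]
[ 0.59088564 -0.02105846  0.0149299 ] [-0.02722973 -0.31514839 -0.67530048]
49.0083 [ 0.55438122 -0.03281329]
```

View pics/fin_o.png

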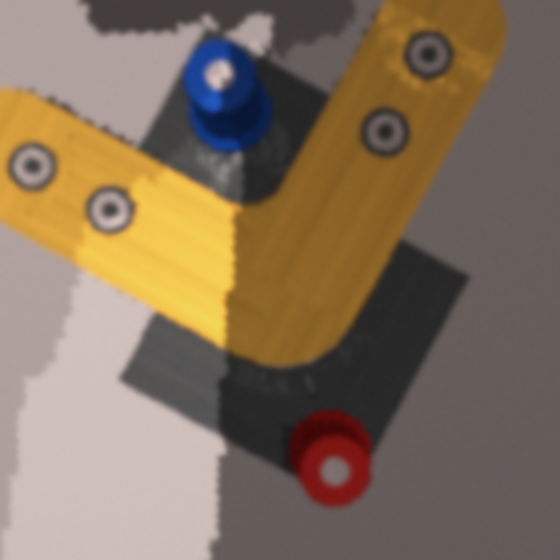

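```bash
python3 - <<'E'
from fit import *
b=np.load("brk_pose.npy");x=np.array([np.cos(b[2]),np.sin(b[2])])
im,T=load("fin");c=b[:2]+x*.03
o=rect(im,T,c,.1,.045);h=cv2.cvtColor(o,cv2.COLOR_RGB2HSV);S=(h[:,:,1]>140)&(h[:,:,2]>60);H=h[:,:,0]
g=rect(im,T,c,.1,.045)
# grey knob-top dots at z 45 mm
for n,s in(("red",b[:2]-.0141*x),("blue",b[:2]+.0736*x)):
    u=int((c[1]+.1-s[1])/.0005);v=int((c[0]+.1-s[0])/.0005);w=16
    P=h[v-w:v+w,u-w:u+w];m=(P[:,:,1]<110)&(P[:,:,2]>90) if n=="red" else (P[:,:,1]<90)&(P[:,:,2]>110)
    k,l,st,ce=cv2.connectedComponentsWithStats(m.astype(np.uint8))
    for i in range(1,k):
        if st[i,4]>15: print(n,"mm off seat (x,y)",np.round([(w-ce[i][1])*.5,(w-ce[i][0])*.5],2),st[i,4])
print(bot.read_ft_force(),bot.read_clock());bot.wait(.3);bot.close_job()
E
```

```text
red mm off seat (x,y) [-0.41 -0.19] 111
red mm off seat (x,y) [-5.81  6.59] 57
red mm off seat (x,y) [-6.28 -6.28] 38
blue mm off seat (x,y) [5.7 6.8] 66
blue mm off seat (x,y) [ 7.1  -5.59] 44
blue mm off seat (x,y) [0.53 0.12] 120
[-0.02840348  0.25127319  0.04431349] 49.0083
the job is handed in; nothing more can be done
```

I pressed the red concave leaf onto the outside corner, then the blue convex leaf into the inside fillet. I let go of both and handed the job in at about 49 s of the 64 s allowed; no verdict was reported.

**Concave leaf:** it was held at about 9.2 N with almost no sideways force. On the first approach I pressed it down on the table at about 7 N and dragged it roughly 7 mm. I lifted it clear before seating it.

**Convex leaf:** it was held at about 8.5 N with about 2 N sideways. I estimate about 4 N or more on each leg, less friction, but the leg forces could not be measured directly. Under the push it stopped about 1 mm beyond the seat position I had predicted. I then lowered it onto the table and pressed again.

**Last checks:** the final picture shows both leaves flush on both legs. The knob centres lie about 0.5 mm from the seats I computed, which is within the camera calibration error of about 2 mm. The force reading after release was about 0.25 N with the gripper clear. I did not measure the leaves' final headings or tilt numerically, only looked at them in the picture. I steered clear of the spare leaf, the look-alikes and the other things, but took no final picture of them.

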